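# Shut and latch the die case

### The job

Close up the grey carrying case for the pellet die: push its lid fully down, swing the latch's wire loop over so that its crossbar sits behind the lip of the keeper on the lid, then press the red-tipped lever down past centre until it stays fully down with the loop pulled tight in the keeper. Leave the mug, tape roll, pen and note pad where they are.

Things in the scene. Friction and masses are not known exactly. Their poses are not given: they have to be found in the camera images.
- case: grey carrying case, heavy, does not move; 130 mm deep (x) x 160 wide (y) x 120 high without the lid, 162 with the lid shut. Origin: centre of its underside; its own -x is the front, where the latch is (front face at x = -65 mm), z up. The lid is hinged along the top of the back wall (x = +65, z = 120 mm). Steel die parts lie inside, fixed. A bent-wire carrying handle stands 17 mm out from each end
- lid (a joint): angle of the lid: 0 = shut, grows as its front rises (rad), up to 1.3. Starts half open; stiff hinge (0.27 N m, about 2 to 4 N at the front edge), stays where it is left. The lid is a flat-topped shell 130 x 160 x 42 mm, and turns about the line x = +65, z = 120 mm of the case
- lid_front (a point): middle of the lid's top front edge; with the lid shut it is at x = -65, y = 0, z = 162 mm of the case
- keeper (a point): steel keeper on the lid's front: a trough 36 mm wide (y), open upward, between the lid's front face and an upturned lip. Point: the crossbar's axis when midway in the trough; with the lid shut at x = -72, y = 0, z = 137 mm of the case, 3 mm over the trough floor. The lip is 7 to 11 mm in front of it, its top 3 mm above it. Axes as the case's when shut
- pivot (a point): pivot of the lever, axis along the case's y, at x = -83, y = 0, z = 79 mm of the case. The loop hangs on a pin on the lever, 20 mm from this pivot, in the direction (joint lever - 0.12 rad) from straight down, outward
- lever (a joint): angle of the latch lever: 0 = fully down and shut, handle pointing outward and down at 45 deg; grows as the handle rises outward and up, limit 2.0 rad. Starts raised, 1.8 to 1.95. Light friction, stays where left. With the loop hooked the centre lies at about 0.3: from about 1.2 down the spring resists (1 to 3 N at the tip), below 0.25 it pulls the lever shut and holds it
- handle_tip (a point): end of the lever's handle, on its mid-plane, 60 mm from the pivot. Steel handle 32 mm wide, 4 mm thick (7 mm at the red tip); it points from the pivot at 0.785 + joint lever (rad) from straight down, outward
- loop (a joint): angle of the wire loop relative to the lever (rad): the loop stands straight up when lever + loop = 0, leans out from the case when the sum is negative, in toward the lid when positive; limits -2.2 and 0.4. It swings freely and falls by its own weight to either side; it starts tipped outward against its stop at -2.2
- bail (a joint): stretch of the spring-loaded loop (m): 0 when slack, about 0.0035 when latched, stop at 0.008; 8 N per mm
- bar (a point): middle of the loop's crossbar, a steel wire 6 mm thick and 56 mm wide (y), 74 mm from its pin when slack. With the lever raised above about 1.7 it swings clear over the lip and then leans against the lid's front face just above the trough; lowering the lever draws it down into the trough
- mug: white mug 84 mm across, 92 mm high, bystander; origin under its centre
- tape_roll: roll of tan tape lying flat, 99 mm across, 25 mm high, bystander; origin under its centre
- pen: black pen 140 mm long, bystander; origin under its centre
- pad: lime sticky-note pad 76 x 76 x 11 mm, bystander; origin under its centre

How it is judged:
On the way, in this order (a step that is already met when the one before it is completed fails the run):
1. the lid is pushed shut (within 0.06 rad) (value of joint lid below 0.06 rad), for 0.2 s.
2. the loop's crossbar is behind the keeper's lip, in or just above the trough, with the lever still raised (x of bar in the frame of keeper between -0.007 and 0.012 m and z of bar in the frame of keeper between -0.005 and 0.025 m and value of joint lever above 0.6 rad), for 0.2 s.
At the end, for the whole second after the job is handed in: The lid is shut (within 0.03 rad), the lever is down past centre (within 0.12 rad of its stop) and at rest, and the loop's crossbar lies in the keeper's trough (within 9 mm of its middle) with its spring stretched by more than 1.5 mm (value of joint lid below 0.03 rad and value of joint lever below 0.12 rad and value of joint bail above 0.0015 m and distance between bar and keeper below 0.009 m and velocity of joint lever between -0.05 and 0.05 rad/s); the robot touches nothing.
It fails at once if the mug, tape roll, pen or note pad is moved by more than 30 mm (distance of any of mug, tape_roll, pen, pad from where it was at the start of the episode above 0.03 m).
It fails at once if the mug is tipped over (angle between mug's own z axis and vertical above 0.5 rad).
It also fails if it takes over 53 s, if anything falls off the work surface, if the arm or the gripper's body presses on something with over 40 N, if the wrist force passes 120 N, or if a joint passes its speed limit or range.

### The arm

A 7-joint arm with a two-finger parallel gripper is mounted at the origin on a cart in front of the work surface, level with it; the furniture and walls round the work are solid. World frame = base frame: x ahead of the robot, y to its left, z up, the work surface at z = 0. Lengths are in m, angles in rad, forces in N, time in s.
With the tool pointing down it reaches from about 0.35 to 0.9 m from the base axis. Payload 8.1 kg.
Tool frame: the origin (TCP) lies at the very end of the fingers, on their centre line; the grasp point (between the pads) lies 19 mm behind it; z points along the fingers, y is the line along which they close (so a half turn about z gives the same grasp; the last joint's range is limited). The gripper opens to 92 mm and grips with 3 to 60 N. Pads are 19 mm wide; open, the fingers measure 130 mm over their backs; the gripper's body (75 mm by 190 mm) begins 47 mm behind the grasp point.
Start: joints at [-1.432, 0.434, 0.025, 1.573, -0.012, 1.134, -0.075], TCP at [0.15, 0.607, 0.227] pointing down, gripper open.
Joint ranges: [-2.62, 2.62], [-0.44, 2.09], [-1.27, 1.32], [0.08, 2.57], [-1.32, 4.46], [0.12, 2], [-2.74, 2.74]. Speed limits (rad/s): [2.22, 2.22, 3.01, 3.01, 3.14, 3.14, 3.14].

### API

Orientations are given as a rotation vector (axis times angle).
In Python, from cell import readout, cams, job gives the robot as it stands.
- The arm moves only by the tool drive_tool, never from a script. Its argument "commands" is a list of rows, each a list of 3 entries, a list of its own where there are three numbers: the turn, a rotation vector about the tool's x, y, z in rad, then the shift along the tool's x, y, z in cm, then the gripper's target within -1 to 1 (fully open at 1, half-way at 0, shut at -1). A call has 1 to 20 rows; each row is the pose to reach, as a shift and turn from the pose commanded when the call began, along the tool's axes at that moment; what a row does not reach only later rows make up. A row lasts 1/12 s, in which the tool goes at most 41.7 mm and 7.16 degrees, less where a joint would pass 70% of its speed; a pose out of reach is approached as far as the arm can. A call with a gripper value outside its range is refused whole. The fingers move at their own pace and stop on an object; "newtons" is the grip in N (left out, the last holds). Time passes only in rows, so rows that repeat a pose let the fingers close. It gives the time, the measured TCP pose, the force, the opening and the grip force at its end, in the units of the state.
- readout.observe(): the state, without advancing time (a new reading comes with each control period).
- cams.get_image(name): name is "side" or "top" or "wrist"; returns the picture (384x512x3 uint8, blue, green, red); there is no depth.
- cams.camera_info(name): a dict with "camera_matrix" (3x3 intrinsics, pixels), "R" (3x3) and "t" (3): a world point X has camera coordinates R X + t. Camera axes: x right, y down, z forward; pixel columns grow to the right and rows downward; lengths in m; the calibration is good to about 2 mm. The wrist camera is an equidistant fisheye: a pixel r from the principal point sees the ray r / f radians off the axis. A picture is of the moment at which its call begins: read the wrist's pose just before it. camera_info takes no time and is no camera call; for the wrist camera it gives the pose at the moment of the call.
- job.sign_off(): hands the job in; it is judged then, once.
The state is a dict: "clock": time; "joints": joint angles; "dq": joint speeds; "joint_efforts": joint torques, N m; "position": TCP position; "ee_rot": TCP orientation; "force": force on the tool from outside, world axes, zero at the start; "ft_torque": the same for the moment, N m; "width": opening from 0.0 (shut) to 1.0 (fully open); "gripper_force": force on a finger pad.
Only numpy, scipy, OpenCV 4.12 (cv2) and the standard library are available. Lean on these libraries where they do the work, as an engineer would, in place of code of your own. Each camera call takes 0.05 s, during which the arm holds its last target. There are 200 camera calls.

## Working session

There is one attempt and no reset: what is moved stays moved. The work goes in short steps, Python scripts to look and compute and a tool call to move; the robot and the scene stay as the last step left them, time stands still between calls to the robot, and variables do not carry over. Pictures are saved under pics/ and viewed, at most 10 in all, crops included, and the job is handed in when it is done.

Besides the shell and the picture viewer there is one more tool, called after "Call:" in YAML: its name, and indented under it one key for each argument. drive_tool: Moves the arm, as the interface text tells. Its arguments: {"type":"object","properties":{"commands":{"type":"array"},"newtons":{"type":"number"}},"required":["commands"]}

```bash
mkdir -p pics; python3 - <<'E'
from cell import readout,cams
import cv2,numpy as np
s=readout.observe();print({k:np.round(v,3).tolist() for k,v in s.items()})
for n in("side","top"):
    c=cams.camera_info(n);print(n,np.round(c["camera_matrix"],1).tolist(),np.round(-c["R"].T@c["t"],3),np.round(c["R"],3).tolist())
a=cams.get_image("side");b=cams.get_image("top")
cv2.imwrite("pics/side0.png",a);cv2.imwrite("pics/top0.png",b)
E
```

```text
{'clock': 0.0, 'joints': [-1.432, 0.435, 0.025, 1.574, -0.012, 1.134, -0.075], 'dq': [-0.001, 0.0, -0.001, -0.001, -0.001, 0.0, 0.001], 'joint_efforts': [0.001, -66.786, 0.985, -31.447, -0.06, 0.043, 0.0], 'position': [0.15, 0.606, 0.226], 'ee_rot': [-0.379, -3.119, 0.002], 'force': [0.435, 0.207, 0.584], 'ft_torque': [-0.021, -0.012, 0.001], 'gripper_force': 0.0, 'width': 1.002}
side [[347.8, 0.0, 253.8], [0.0, 347.8, 193.6], [0.0, 0.0, 1.0]] [ 0.17  -0.926  0.552] [[0.93, -0.367, 0.015], [-0.135, -0.379, -0.915], [0.342, 0.849, -0.402]]
top [[354.2, 0.0, 252.5], [0.0, 354.2, 189.7], [0.0, 0.0, 1.0]] [ 0.386 -0.047  1.137] [[0.024, -1.0, -0.007], [-0.988, -0.023, -0.154], [0.154, 0.011, -0.988]]
```

View pics/side0.png

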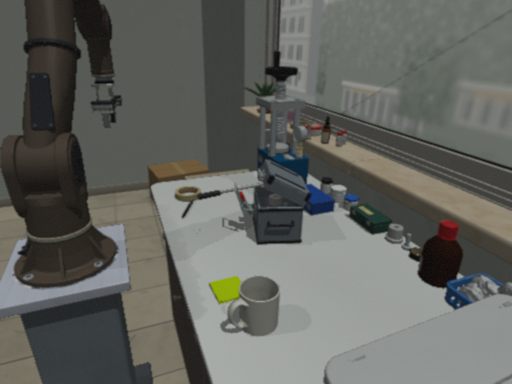

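View pics/top0.png

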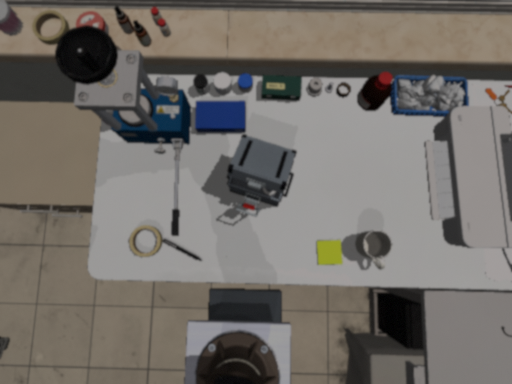

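The side view shows the case near (278,215) with its lid half open and the red tip near (241,200). In the top view the case is near (262,168), the red tip at (248,207) and the loop to its left at (232,213). The pad is at (329,252), the mug at (373,245), the tape at (145,241) and the pen at (182,249). I'll enlarge the case in both views.

```bash
python3 - <<'E'
import cv2,numpy as np
t=cv2.imread("pics/top0.png")[125:230,205:305];s=cv2.imread("pics/side0.png")[150:255,220:320]
f=lambda i:cv2.resize(i,(400,420),interpolation=cv2.INTER_CUBIC)
o=np.hstack([f(t),f(s)])
for k in range(0,100,10):
    for off in(0,400): cv2.line(o,(off+k*4,0),(off+k*4,6 if k%50 else 14),(0,255,255),1)
for k in range(0,105,10): 
    for off in(0,400): cv2.line(o,(off,k*4),(off+6,k*4),(0,255,255),1)
cv2.imwrite("pics/zoom0.png",o)
E
```

```text
(no output)
```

View pics/zoom0.png

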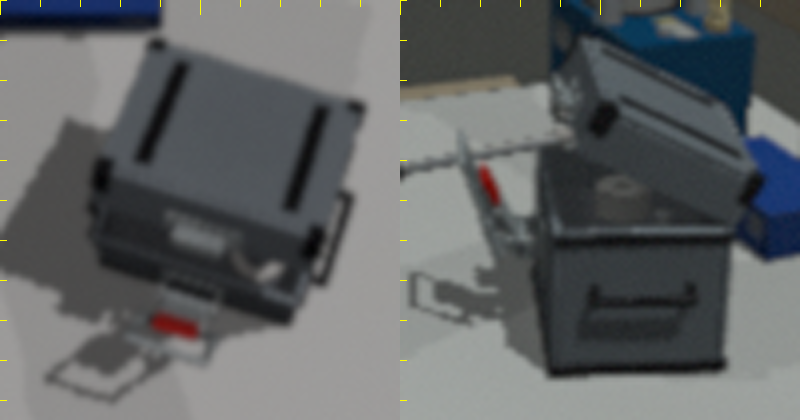

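The zoom shows the end face from the side: bottom corners at about (257,243) and (300.5,242.5), top rim corners at (258,209.5) and (302.5,208). In the top view, the rim's front corners are at about (229.5,189) and (278,204.5). The lever stands up with the loop tipped outward.

```bash
cat > h.py <<'E'
import numpy as np,cv2
from cell import readout,cams
from scipy.spatial.transform import Rotation as Rn
def ray(n,uv):
    c=cams.camera_info(n);d=np.linalg.inv(c["camera_matrix"])@[*uv,1];return -c["R"].T@c["t"],c["R"].T@d
def plane(n,uv,z):
    o,d=ray(n,uv);return o+d*(z-o[2])/d[2]
def tri(u1,u2):
    o1,d1=ray("side",u1);o2,d2=ray("top",u2)
    k=np.linalg.lstsq(np.c_[d1,-d2],o2-o1,rcond=None)[0];p,q=o1+k[0]*d1,o2+k[1]*d2
    return (p+q)/2,np.linalg.norm(p-q)
def proj(n,X):
    c=cams.camera_info(n);p=c["camera_matrix"]@(c["R"]@X+c["t"]);return p[:2]/p[2]
def red(im):
    h=cv2.cvtColor(im,cv2.COLOR_BGR2HSV);return (((h[...,0]<8)|(h[...,0]>172))&(h[...,1]>150)&(h[...,2]>60)).astype(np.uint8)
E
python3 - <<'E'
from h import *
np.set_printoptions(precision=3,suppress=True)
for uv,z in(((257,243),0),((300.5,242.5),0),((258,209.5),.12),((302.5,208),.12)):print("side",plane("side",uv,z))
for uv in((229.5,189),(278,204.5)):print("top",plane("top",uv,.12))
c=[]
for n,(x0,y0,x1,y1) in(("side",(230,180,260,215)),("top",(235,195,262,215))):
    m=red(cv2.imread(f"pics/{n}0.png"));q=np.argwhere(m[y0:y1,x0:x1]);print(n,len(q));c.append(q.mean(0)[::-1]+[x0,y0])
print(c,tri(*c))
E
```

```text
side [ 0.514 -0.105  0.   ]
side [ 0.638 -0.147  0.   ]
side [ 0.508 -0.121  0.12 ]
side [ 0.63  -0.155  0.12 ]
top [0.545 0.031 0.12 ]
top [ 0.503 -0.111  0.12 ]
side 16
top 33
[array([241.812, 195.938]), array([247.97, 205.97])] (array([ 0.496, -0.024,  0.123]), np.float64(0.0015773185592953376))
```

```bash
cat >> h.py <<'E'
C=np.array([.594,-.055,0]);YAW=-.29
np.set_printoptions(precision=3,suppress=True)
Rc=Rn.from_euler("z",YAW).as_matrix()
def w(p): return C+Rc@np.array(p)/1000.       # case mm -> world
def cs(X): return Rc.T@(np.asarray(X)-C)*1000
def goal(p,tilt=0):
    "tool shift (cm) and turn to put the TCP at case point p (mm); tilt>0 leans the body outward"
    s=readout.observe();R=Rn.from_rotvec(s["ee_rot"])
    ca,sa=np.cos(tilt),np.sin(tilt)
    z=np.array([sa,0,-ca]);y=np.array([0,1.,0]);x=np.cross(y,z)
    G=Rn.from_matrix(Rc@np.c_[x,y,z])
    print("turn",(R.inv()*G).as_rotvec(),"shift",R.inv().apply(w(p)-s["position"])*100)
def here():
    s=readout.observe();print(s["clock"],"case",cs(s["position"]),"F",Rc.T@s["force"],"z",Rc.T@Rn.from_rotvec(s["ee_rot"]).as_matrix()[:,2],"j",s["joints"])
E
python3 - <<'E'
from h import *
p,e=tri((271.2,178.7),(283,185));print("lid corner",cs(p),e)
for th in(.5,.6,.7,.8):print(th,65-130*np.cos(th)+42*np.sin(th),120+42*np.cos(th)+130*np.sin(th))
for n in("side","top"):print(n,proj(n,w((-65,-80,120))),proj(n,w((-65,80,120))),proj(n,w((65,-80,0))))
here();goal((10,0,275))
E
```

```text
lid corner [-28.019 -74.312 206.326] 0.0008390195736533759
0.5 -28.949860424371927 219.18378761794204
0.6 -18.57864605566669 228.0676173675611
0.7 -7.372341483000476 235.87167120684836
0.8 4.557083602648451 242.51797360951892
side [257.232 208.26 ] [252.522 186.494] [299.778 243.26 ]
top [278.811 202.461] [226.381 185.635] [288.231 169.308]
0.1 case [-614.955  506.656  226.03 ] F [ 0.048 -0.694  0.483] z [ 0.    -0.001 -1.   ] j [-1.432  0.435  0.025  1.574 -0.012  1.134 -0.075]
turn [-0.001  0.     0.048] shift [-59.986 -53.621  -4.813]
```

Call:
drive_tool:
  commands:
    - [[0,0,0],[0,-4,-8],-1]
    - [[0,0,0.05],[-20,-25,-8],-1]
    - [[0,0,0.05],[-20,-25,-8],-1]
    - [[0,0,0.05],[-20,-25,-8],-1]
    - [[0,0,0.05],[-20,-25,-8],-1]
    - [[0,0,0.05],[-20,-25,-8],-1]
    - [[0,0,0.05],[-20,-25,-8],-1]
    - [[0,0,0.05],[-20,-25,-8],-1]
    - [[0,0,0.05],[-60,-53.5,-6],-1]
    - [[0,0,0.05],[-60,-53.5,-6],-1]
    - [[0,0,0.05],[-60,-53.5,-6],-1]
    - [[0,0,0.05],[-60,-53.5,-6],-1]
    - [[0,0,0.05],[-60,-53.5,-6],-1]
    - [[0,0,0.05],[-60,-53.5,-6],-1]
    - [[0,0,0.05],[-60,-53.5,-6],-1]
    - [[0,0,0.05],[-60,-53.5,-6],-1]
    - [[0,0,0.05],[-60,-53.5,-6],-1]
    - [[0,0,0.05],[-60,-53.5,-6],-1]
    - [[0,0,0.05],[-60,-53.5,-6],-1]
    - [[0,0,0.05],[-60,-53.5,-6],-1]

```text
clock: 1.77
position: [0.5998, -0.0518, 0.2865]
ee_rot: [-0.456, -3.108, -0.0]
force: [1.5, 1.0, 0.9]
width: 0.007
gripper_force: 0.0
```

```bash
python3 - <<'E'
from h import *
here();goal((-5,0,240))
E
```

```text
1.7667 case [  4.653   4.704 286.537] F [1.13  1.341 0.873] z [-0.  0. -1.] j [-0.405  0.382  0.577  1.576 -0.216  1.248  1.488]
turn [ 0.    -0.    -0.001] shift [ 0.962 -0.472  4.654]
```

Call:
drive_tool:
  commands:
    - [[0,0,0],[1,-0.5,4],-1]
    - [[0,0,0],[1.5,-0.5,6.5],-1]
    - [[0,0,0],[1.5,-0.5,7.2],-1]
    - [[0,0,0],[2,-0.5,8],-1]
    - [[0,0,0],[2.5,-0.5,8.8],-1]
    - [[0,0,0],[3,-0.5,9.6],-1]
    - [[0,0,0],[3.6,-0.5,10.3],-1]
    - [[0,0,0],[4.2,-0.5,11],-1]
    - [[0,0,0],[4.6,-0.5,11.6],-1]
    - [[0,0,0],[4.8,-0.5,12.1],-1]
    - [[0,0,0],[5,-0.5,12.5],-1]
    - [[0,0,0],[5,-0.5,12.7],-1]
    - [[0,0,0],[5,-0.5,12.7],-1]

```text
clock: 2.85
position: [0.5497, -0.0403, 0.1619]
ee_rot: [0.457, 3.108, 0.003]
force: [-9.5, 3.0, 24.5]
width: 0.006
gripper_force: 12.4
```

```bash
python3 - <<'E'
from h import *
here();goal((-45,0,162))
E
```

```text
2.85 case [-46.651   1.443 161.948] F [-9.97   0.13  24.517] z [ 0.     0.002 -1.   ] j [-0.417  0.408  0.536  1.869 -0.258  0.932  1.518]
turn [ 0.002  0.    -0.002] shift [-0.165 -0.144 -0.005]
```

Call:
drive_tool:
  commands:
    - [[0,0,0],[0,0,0],-1]
    - [[0,0,0],[0,0,0],-1]
    - [[0,0,0],[0,0,0],-1]
    - [[0,0,0],[0,0,-3],-1]
    - [[0,0,0],[0,0,-6],-1]
    - [[0,0,0],[3,0,-8],-1]
    - [[0,0,0],[7,0,-8],-1]
    - [[0,0,0],[11,0,-8],-1]
    - [[0,0,0],[13,0,-8],-1]
    - [[0,0,0],[13,0,-8],-1]
    - [[0,0,0],[13,0,-8],-1]

```text
clock: 3.77
position: [0.4247, -0.0027, 0.2403]
ee_rot: [0.454, 3.108, 0.002]
force: [1.0, -0.5, 0.2]
width: 0.006
gripper_force: 0.0
```

```bash
python3 - <<'E'
from h import *
here()
a=[cams.get_image(n) for n in("side","top","wrist")]
for n,i in zip("stw",a):cv2.imwrite(f"pics/{n}1.png",i)
f=lambda i,x,y:cv2.resize(i[y:y+75,x:x+100],(400,300),interpolation=cv2.INTER_CUBIC)
o=np.vstack([np.hstack([f(a[0],220,160),f(a[1],205,140)]),np.hstack([cv2.resize(a[2],(400,300)),np.zeros((300,400,3),np.uint8)])])
cv2.imwrite("pics/z1.png",o)
E
```

```text
3.7667 case [-177.228    1.678  240.314] F [ 1.141 -0.2    0.249] z [ 0.001  0.002 -1.   ] j [-0.629  0.076  0.557  2.042 -0.048  1.035  1.232]
```

View pics/z1.png

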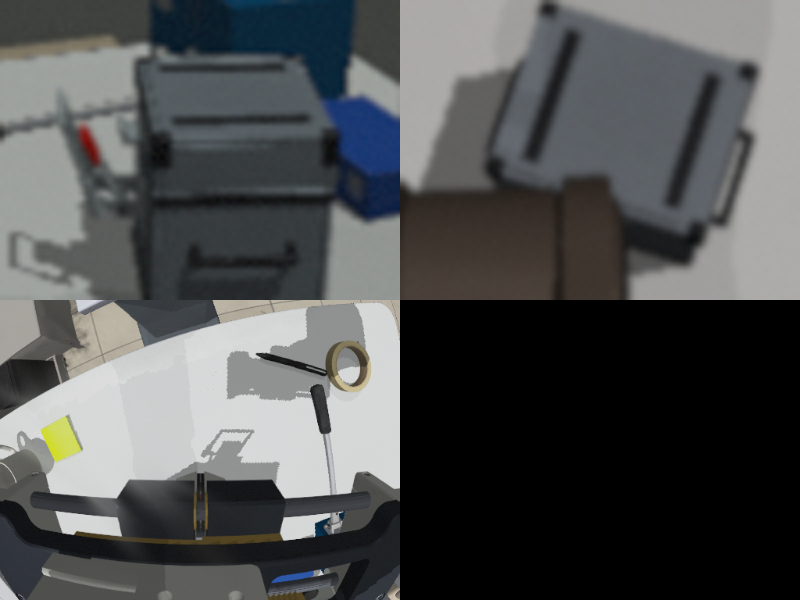

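The lid is shut (side view, seam at crop (150–330,200)), and the loop is still tipped outward with its bar at about pixel (235.5,184). The wrist camera faces away from the case. Lid corners in the top view are at about (242,142), (293.5,157.5) and (228,183).

```bash
python3 - <<'E'
from h import *
for uv in((242,141.5),(293.5,157),(228,183)):print(cs(plane("top",uv,.162)))
m=red(cv2.imread("pics/s1.png"));q=np.argwhere(m[180:215,230:260])
print("red",q.mean(0)[::-1]+[230,180],q.min(0)[::-1]+[230,180],q.max(0)[::-1]+[230,180])
for L in(1.8,1.87,1.95):
    a=.785+L;print(L,[proj("side",w((-83-r*np.sin(a),0,79-r*np.cos(a)))) for r in(45,52,60)])
    b=L-.12;pin=np.array((-83-20*np.sin(b),0,79-20*np.cos(b)));s=L-2.2
    bar=pin+74*np.array((np.sin(s),0,np.cos(s)));print("bar",bar,proj("side",w(bar-[0,28,0])),proj("side",w(bar+[0,28,0])))
goal((-160,0,146))
E
```

```text
[ 63.856  72.994 162.   ]
[ 65.57  -79.738 162.   ]
[-62.159  72.624 162.   ]
red [241.688 196.   ] [240 193] [243 200]
1.8 [array([240.925, 197.77 ]), array([239.699, 196.001]), array([238.289, 193.968])]
bar [-131.698    0.     149.338] [232.854 191.867] [232.278 184.571]
1.87 [array([241.829, 197.276]), array([240.745, 195.428]), array([239.499, 193.304])]
bar [-126.659    0.     152.572] [234.582 190.808] [233.922 183.558]
1.95 [array([242.904, 196.783]), array([241.99 , 194.856]), array([240.94 , 192.641])]
bar [-120.64     0.     155.826] [236.652 189.734] [235.892 182.53 ]
turn [-0.     0.001 -0.002] shift [-1.542 -0.129  9.416]
```

Call:
drive_tool:
  commands:
    - [[0,0,0],[1,-0.2,4],-1]
    - [[0,0,0],[0.5,-0.2,8],-1]
    - [[0,0,0],[-0.5,-0.2,9.3],-1]
    - [[0,0,0],[-2,-0.2,9.3],-1]
    - [[0,0,0],[-3,-0.2,9.3],-1]
    - [[0,0,0],[-4,-0.2,9.3],-1]
    - [[0,0,0],[-4.7,-0.2,9.3],-1]
    - [[0,0,0],[-5.4,-0.2,9.3],-1]
    - [[0,0,0],[-6.1,-0.2,9.3],-1]
    - [[0,0,0],[-6.8,-0.2,9.3],-1]
    - [[0,0,0],[-7.5,-0.2,9.3],-1]
    - [[0,0,0],[-8,-0.2,9.3],-1]
    - [[0,0,0],[-8.4,-0.2,9.3],-1]
    - [[0,0,0],[-8.4,-0.2,9.3],-1]

```text
clock: 5.08
position: [0.5057, -0.0296, 0.1471]
ee_rot: [0.457, 3.108, -0.0]
force: [0.5, -0.0, 0.8]
width: 0.004
gripper_force: 0.0
```

```bash
python3 - <<'E'
from h import *
here()
a=cams.get_image("side");cv2.imwrite("pics/s2.png",a);cv2.imwrite("pics/z2.png",cv2.resize(a[150:240,200:320],(800,600),interpolation=cv2.INTER_CUBIC))
for n in((-72,0,137),(-68,-28,148),(-111,0,132)):print(n,(proj("side",w(n))-[200,150])*800/120)
E
```

```text
5.0833 case [-91.845  -0.888 147.074] F [0.483 0.142 0.76 ] z [ 0.001 -0.    -1.   ] j [-0.46   0.356  0.538  1.99  -0.239  0.856  1.486]
(-72, 0, 137) [349.895 276.781]
(-68, -28, 148) [364.619 278.888]
(-111, 0, 132) [263.455 288.765]
```

View pics/z2.png

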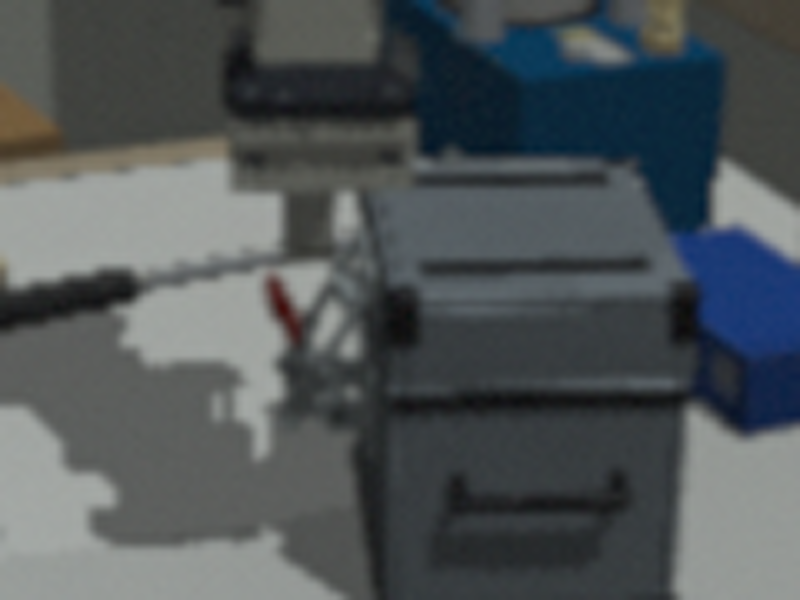

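The loop now leans against the lid front (legs from about (305,345) to (355,270) in the crop). The lever is still raised (red at (270–298, 280–340)), and the finger is just above, inside the tip. Next I'll sweep the handle outward from the inside.

Call:
drive_tool:
  commands:
    - [[0,0,0],[0.2,-0.1,0.6],-1]
    - [[0,0,0],[0.2,-0.1,1.1],-1]
    - [[0,0,0],[0.4,-0.1,1.5],-1]
    - [[0,0,0],[0.5,-0.1,1.8],-1]
    - [[0,0,0],[0.7,-0.1,2.1],-1]
    - [[0,0,0],[1,-0.1,2.5],-1]
    - [[0,0,0],[1.4,-0.1,2.9],-1]
    - [[0,0,0],[1.9,-0.1,3.4],-1]
    - [[0,0,0],[2.4,-0.1,4],-1]
    - [[0,0,0],[2.4,-0.1,4],-1]

```text
clock: 5.97
position: [0.4799, -0.0229, 0.1058]
ee_rot: [-0.456, -3.106, 0.0]
force: [-1.0, -0.3, -1.0]
width: 0.003
gripper_force: 0.0
```

```bash
python3 - <<'E'
from h import *
here()
a=cams.get_image("side");cv2.imwrite("pics/s3.png",a);cv2.imwrite("pics/z3.png",cv2.resize(a[150:240,200:320],(800,600),interpolation=cv2.INTER_CUBIC))
for L in(1.95,1.6,1.3,1.0):
    A=.785+L;print(L,(proj("side",w((-83-54*np.sin(A),0,79-54*np.cos(A))))-[200,150])*800/120)
goal((-122,0,88),.35)
E
```

```text
5.9667 case [-118.518   -1.918  105.822] F [-0.856 -0.53  -1.032] z [-0.002 -0.    -1.   ] j [-0.457  0.379  0.511  2.089 -0.273  0.739  1.506]
1.95 [278.188 295.359]
1.6 [243.47  316.986]
1.3 [221.705 342.954]
1.0 [209.397 373.177]
turn [-0.001 -0.352 -0.001] shift [0.417 0.188 1.836]
```

View pics/z3.png

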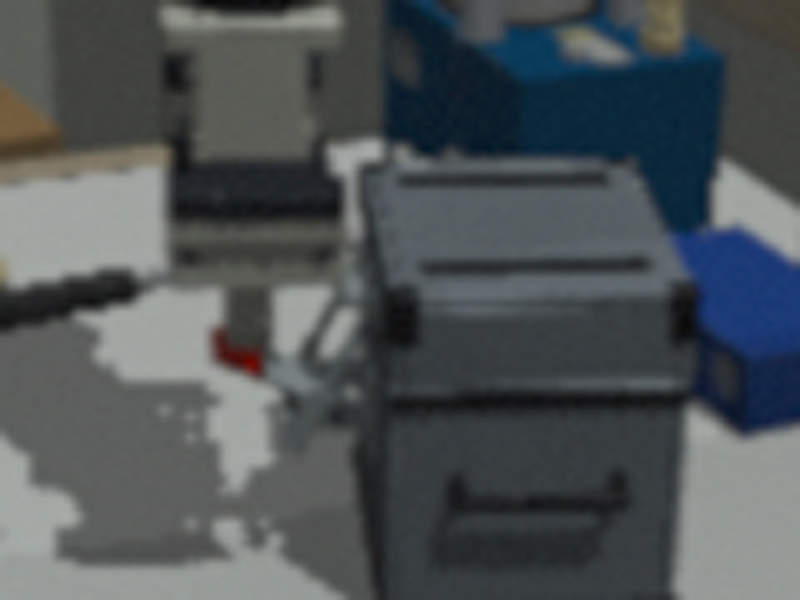

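The lever has swung to about 1.2 (red at (215–262, 335–370)), and the bar has dropped to about (350,285), in the trough. Next I'll tilt the tool and press the lever down along its arc.

Call:
drive_tool:
  commands:
    - [[0,-0.12,0],[0.2,0.2,0.6],-1]
    - [[0,-0.24,0],[0.3,0.2,1.1],-1]
    - [[0,-0.35,0],[0.4,0.2,1.6],-1]
    - [[0,-0.35,0],[0.5,0.2,2.2],-1]
    - [[0,-0.35,0],[0.6,0.2,2.7],-1]
    - [[0,-0.35,0],[0.9,0.2,3.2],-1]
    - [[0,-0.35,0],[1.2,0.2,3.7],-1]
    - [[0,-0.35,0],[1.4,0.2,4.2],-1]
    - [[0,-0.35,0],[1.6,0.2,4.7],-1]
    - [[0,-0.35,0],[1.6,0.2,5.2],-1]
    - [[0,-0.35,0],[1.4,0.2,5.6],-1]
    - [[0,-0.35,0],[1.2,0.2,6],-1]
    - [[0,-0.35,0],[1,0.2,6.3],-1]
    - [[0,-0.35,0],[1,0.2,6.3],-1]

```text
clock: 7.18
position: [0.475, -0.0189, 0.0467]
ee_rot: [0.397, 2.772, -0.076]
force: [-0.3, 0.4, 0.4]
width: 0.005
gripper_force: 0.0
```

```bash
python3 - <<'E'
from h import *
here()
a=cams.get_image("side");cv2.imwrite("pics/s4.png",a);cv2.imwrite("pics/z4.png",cv2.resize(a[150:240,200:320],(800,600),interpolation=cv2.INTER_CUBIC))
for L in(.6,.3,0.1,0):
    A=.785+L;print(L,(proj("side",w((-83-54*np.sin(A),0,79-54*np.cos(A))))-[200,150])*800/120)
E
```

```text
7.1833 case [-124.307    0.575   46.656] F [-0.384  0.275  0.441] z [ 0.338 -0.003 -0.941] j [-0.708  0.427  0.662  2.447 -1.314  0.119  2.448]
0.6 [209.252 415.186]
0.3 [221.118 444.294]
0.1 [234.128 461.123]
0 [241.97  468.519]
```

View pics/z4.png

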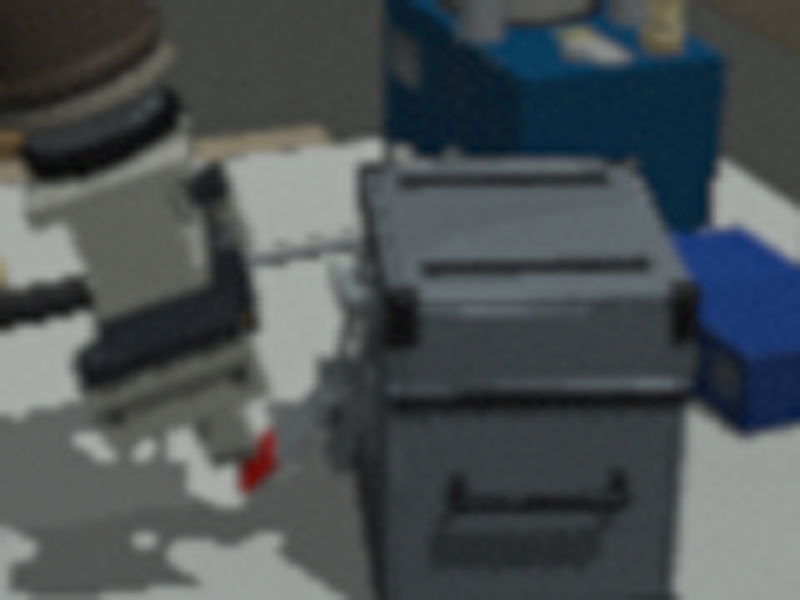

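The lever is down (red at (242–275, 432–490), matching joint 0) and the contact force is zero, so it has snapped shut. I'll back away and check.

Call:
drive_tool:
  commands:
    - [[0,0,0],[0,0,-1.5],-1]
    - [[0,0.05,0],[0.5,0,-3],-1]
    - [[0,0.1,0],[1,0,-5],-1]
    - [[0,0.2,0],[1.5,0,-8],-1]
    - [[0,0.3,0],[1.5,0,-11],-1]
    - [[0,0.35,0],[1.5,0,-14],-1]
    - [[0,0.35,0],[1.5,0,-16],-1]
    - [[0,0.35,0],[1.5,0,-16],-1]
    - [[0,0.35,0],[1.5,0,-16],-1]
    - [[0,0.35,0],[1.5,0,-16],-1]

```text
clock: 8.07
position: [0.4084, 0.0025, 0.1924]
ee_rot: [-0.461, -3.102, -0.003]
force: [-0.4, 0.5, -0.7]
width: 0.006
gripper_force: 0.0
```

```bash
python3 - <<'E'
from h import *
here()
a=cams.get_image("side");b=cams.get_image("top")
f=lambda i,x,y:cv2.resize(i[y:y+90,x:x+60],(400,600),interpolation=cv2.INTER_CUBIC)
cv2.imwrite("pics/z5.png",np.hstack([f(a,220,150),f(b,215,150)]))
m=red(a);q=np.argwhere(m[180:240,225:260])[:,::-1]+[225,180];print("red",len(q),q.mean(0),q.min(0),q.max(0))
for L in(.3,.1,0):
    A=.785+L;print(L,*[proj("side",w((-83-r*np.sin(A),0,79-r*np.cos(A)))) for r in(46,60)])
print((proj("side",w((-72,-28,137)))-[220,150])*400/60)
E
```

```text
8.0667 case [-194.295    2.019  192.441] F [-0.474  0.344 -0.689] z [-0.006  0.001 -1.   ] j [-1.197  0.23   1.293  2.167 -0.278  0.935  1.533]
red 19 [238.526 218.842] [237 216] [240 222]
0.3 [235.452 215.507] [231.457 217.496]
0.1 [237.11  217.664] [233.63  220.294]
0 [238.11  218.613] [234.938 221.523]
[221.835 302.018]
```

View pics/z5.png

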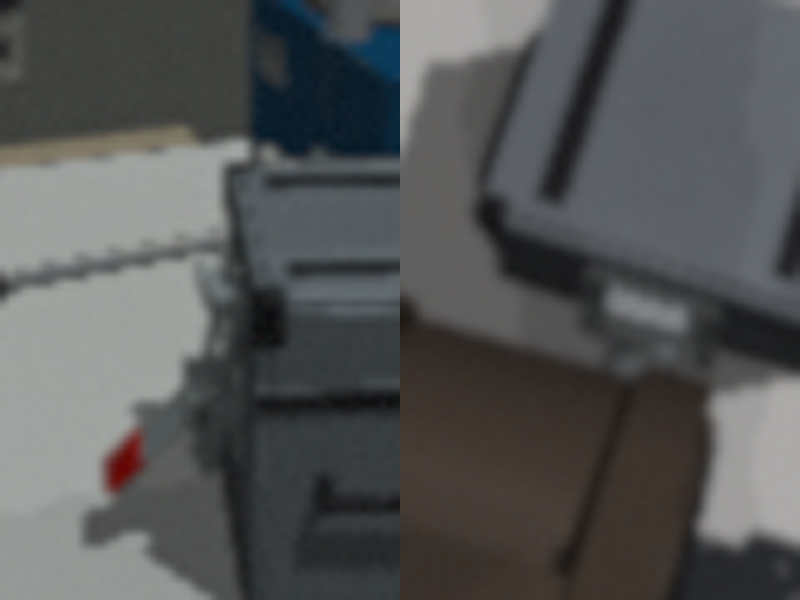

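The side view shows the lever fully down: red centroid at (238.5,218.8), against a predicted (238.1,218.6) at r = 46 mm for joint 0. The loop's legs run up to the keeper, and in the top view the bar ends show on both sides behind the bright lip (crop (590,285) and (715,315)). The arm is clear, so I'll hand in.

```bash
python3 -c "
from cell import job
print(job.sign_off())"
```

```text
the job is handed in; nothing more can be done
None
```

I shut the lid, hooked the loop behind the keeper's lip and pressed the lever fully down, where it stayed. I handed the job in at about 8 s with the arm clear. Hand-in returned no verdict, and I judged the loop's tightness by eye from the pictures, without measuring the spring stretch.

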